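# Find the stamped parts crate and push it to the dispatch line

## Robot

A 7-joint arm with a two-finger parallel gripper is mounted at the origin on the work surface. World frame = base frame: x ahead of the robot, y to its left, z up, the work surface at z = 0. Lengths are in m, angles in rad, forces in N, time in s.
With the tool pointing down it reaches from about 0.35 to 0.9 m from the base axis. Payload 7.2 kg.
Tool frame: the origin (TCP) lies between the finger pads; the fingertips stand 17 mm ahead of it and the grasp point (between the pads) lies 2 mm behind it; z points along the fingers, y is the direction in which the jaws open and shut (so a half turn about z gives the same grasp; the last joint's range is limited). The gripper opens to 85 mm and grips with 20 to 120 N. Pads are 22 mm wide; open, the fingers measure 114 mm over their backs; the gripper's body (76 mm by 85 mm) begins 54 mm behind the grasp point. The pads swing forward as they close: fully open they stand 13 mm farther back than shut.
Start: joints at [-1.368, 0.411, -0.013, 1.596, 0.006, 1.134, -0.082], TCP at [0.167, 0.602, 0.248] pointing down, gripper open.
Joint ranges: [-2.95, 2.95], [-0.29, 1.99], [-1.47, 1.44], [0.14, 2.54], [-1.03, 4.17], [0.13, 1.85], [-2.86, 2.86]. Speed limits (rad/s): [2.39, 2.39, 3.01, 3.01, 3.14, 3.14, 3.14].

## Interface

Orientations are given as a unit quaternion [w, x, y, z].
In Python, from plant import goto, servo_line, set_joints, move_gripper, sleep, inverse_kinematics, state, get_image, MotionError, finish_job gives the robot as it stands. The module is installed in compiled form; this text tells all that it offers. Calls block until the motion is done:
- goto(position, orientation): joint-space move of the TCP to a pose.
- servo_line(position, v=0.15, frame=None, stop_force=None): straight line of the TCP; frame=None keeps the orientation; v is the mean speed in m/s. With stop_force (N) it stops when the force on the tool has changed by that much, and returns True; else False.
- set_joints(angles): joint-space move.
- move_gripper(opening, f_grip=None): finger opening in m; f_grip is the grip in N (None keeps the last); returns when the fingers have stopped.
- sleep(seconds).
- inverse_kinematics(position, orientation): joint angles nearest the present ones, or None.
- state(): the state.
- get_image(name): name is "scene" or "side" or "wrist"; returns a dict with "image" (400x640x3 uint8, blue, green, red), "intrinsics" (3x3 intrinsics, pixels), "k1" (the pictures are not rectified: a ray, as slopes to the right and down, at radius r is drawn at 1 + k1 r^2 times it, then the intrinsics apply), "rvec" (rotation vector, rad) and "tvec" (3), from world to camera coordinates, as OpenCV has them; the wrist camera has in their place "hand_eye" (4x4, takes a point from camera to tool coordinates, whose origin is the TCP and whose axes are the flange's). Camera axes: x right, y down, z forward; pixel columns grow to the right and rows downward; lengths in m; the calibration is good to about 2 mm. A picture is of the moment at which its call begins: read the wrist's pose just before it. There is no depth.
A pose or a line that the arm cannot do raises MotionError and nothing moves.
- finish_job(): hands the job in, once; it reports no verdict.
The state is a dict: "time_s": time; "joints": joint angles; "joint_velocities": joint speeds; "joint_torque": joint torques, N m; "position": TCP position; "eef_rot": TCP orientation; "contact_force": force on the tool from outside, world axes, zero at the start; "ft_torque": the same for the moment, N m; "gripper_width": finger opening in m.
Only numpy, scipy, OpenCV 4.12 (cv2) and the standard library are available. Lean on these libraries where they do the work, as an engineer would, in place of code of your own. Each camera call takes 0.05 s, during which the arm holds its last target.

## Task

With the fingertips only, tip each of the two parts crates towards the robot until its sloping front lies on the bench, so that its underside shows, hold it there for half a second and let it down flat again: first the crate on the robot's left, then the one on its right. Then push the crate that is stamped underneath along the bench until its whole far bottom edge stands on the yellow dispatch tape, neither short of it nor past it, and leave it there. Grip and lift nothing, leave the plain crate in its place (it may shift a few centimetres as it is tipped), and do not disturb the other things on the bench.

Things in the scene. Friction and masses are not known exactly. Their poses are not given: they have to be found in the camera images.
- crate_stamped: Grey open parts crate, 0.3 to 0.5 kg, loose; it HAS the stamp underneath (dark ring, 92 mm, with a tick). Left or right place varies. Origin: floor centre at bench level; x from sloping front to upright far wall, about away from the robot (yaw within 0.3); z up. Floor 120 (x) by 150 mm, inside 8 mm up; walls 4 mm thick, 40 mm high. Discs in a nest, fixed, fill x = -10 to +40 mm, up to 28 mm high.
- crate_plain: Crate of the same shape, contents and frame, with a plain underside; in the other place. To tip either crate: press the inside of the sloping front, near its rim, towards the robot and down with a few newtons; the far end rises about the front floor edge (x = -60 mm) until, at about 67 degrees, the front lies on the bench. Let go, it falls back flat.
- crate_stamped_toe (a point): Middle of the stamped crate's front floor edge (crate x = -60 mm), at bench level; it stays on the bench as the crate tips.
- crate_plain_toe (a point): The same point of the plain crate.
- crate_stamped_rim (a point): Middle of the upper rim of the stamped crate's sloping front: crate x = -83 mm, 60 mm up. The front is a flat wall, 150 mm wide, 4 mm thick, from the floor edge (x = -60 mm) up to here.
- crate_plain_rim (a point): The same point of the plain crate. With either crate fully tipped its far end stands about 125 mm high, over its front floor edge: keep the gripper body on the robot side of it.
- far_left (a point): Far left bottom corner of the stamped crate (crate x = +60, y = +75 mm), at bench level.
- far_right (a point): Far right bottom corner of the stamped crate (crate x = +60, y = -75 mm), at bench level.
- line: Dispatch line: a flat yellow tape on the bench beyond the crates, 40 mm wide (own x, roughly away from the robot) and 700 mm long (own y). Origin at its middle, at bench level. Fixed.
- plug_gauge: Bystander, loose: steel plug gauge: 32 mm wide foot, 75 mm tall, standing between the crates. Origin: centre of its underside.
- ring_gauge: Bystander, loose: dark steel ring, 48 mm wide, 20 mm high, lying between the crates and short of the tape. Origin: centre of its underside.
- cleaner: Bystander, loose: white bottle, 54 mm wide, 140 mm tall, on the robot's left. Origin: centre of its underside.
- block_case: Bystander, loose: wooden case 70 x 110 x 30 mm (x, y, z), on the robot's right. Origin: centre of its underside.
- driver: Bystander, loose: screwdriver lying on the robot's left.
- weight: Bystander, loose: brass knobbed weight, 44 mm wide, 56 mm high, on the robot's left. Origin: centre of its underside.
- mug: Bystander, loose: white mug, 76 mm wide, 85 mm high, beside the right end of the tape. Origin: centre of its underside.
Things that resemble listed ones, but are neither listed nor needed, are in the scene too. What is shaped like the crate_stamped but orange is not meant. What is shaped like the crate_plain but green is not meant.

How it is judged:
By the outcome, as a careful person would: the job done as asked, in the order asked, and still so for the second after the job is handed in, with the robot touching nothing.
It also fails if it takes over 72 s, if anything falls off the work surface, if the arm or the gripper's body presses on something with over 40 N, if the wrist force passes 120 N, or if a joint passes its speed limit or range.

## Working session

There is one attempt and no reset: what is moved stays moved. The work goes in short steps, each a Python script; the robot and the scene stay as the last script left them, time stands still between calls to the robot, and variables do not carry over. Pictures are saved under pics/ and viewed, and the job is handed in when it is done.

```bash
mkdir -p pics; ls; cat > h.py <<'E'
import numpy as np, cv2
from plant import *
def cam(name):
    s=state(); d=get_image(name); d['st']=s; return d
def ext(d):
    if 'rvec' in d:
        R,_=cv2.Rodrigues(np.array(d['rvec'],float)); return R,np.array(d['tvec'],float).ravel()
    s=d['st']; from scipy.spatial.transform import Rotation as Ro
    q=s['eef_rot']; Rt=Ro.from_quat([q[1],q[2],q[3],q[0]]).as_matrix()
    H=np.array(d['hand_eye']); Rw=Rt@H[:3,:3]; p=Rt@H[:3,3]+np.array(s['position'])
    return Rw.T,-Rw.T@p
def ray(d,uv):
    K=np.array(d['intrinsics']); k=float(np.ravel(d['k1'])[0])
    p=cv2.undistortPoints(np.array(uv,float).reshape(-1,1,2),K,np.array([k,0,0,0,0.])).reshape(-1,2)
    R,t=ext(d); return -R.T@t, np.c_[p,np.ones(len(p))]@R
def onz(d,uv,z=0.):
    c,r=ray(d,uv); s=(z-c[2])/r[:,2]; return c+s[:,None]*r
def proj(d,P):
    K=np.array(d['intrinsics']); k=float(np.ravel(d['k1'])[0]); R,t=ext(d)
    return cv2.projectPoints(np.array(P,float).reshape(-1,1,3),cv2.Rodrigues(R)[0],t,K,np.array([k,0,0,0,0.]))[0].reshape(-1,2)
E
python3 - <<'E'
from h import *
import pickle
for n in('scene','side','wrist'):
    d=cam(n); cv2.imwrite(f'pics/{n}0.png',d['image']); pickle.dump(d,open(f'{n}0.pkl','wb')); print(n,[ (k,np.round(v,3).tolist()) for k,v in d.items() if k not in('image','st')])
s=state(); print({k:np.round(v,3).tolist() for k,v in s.items()})
E
```

```text
pics
scene [('intrinsics', [[403.324, 0.0, 314.332], [0.0, 403.324, 203.017], [0.0, 0.0, 1.0]]), ('k1', 0.028), ('rvec', [0.914, 2.687, -0.831]), ('tvec', [0.439, -0.243, 1.265])]
side [('intrinsics', [[482.418, 0.0, 314.817], [0.0, 482.418, 199.468], [0.0, 0.0, 1.0]]), ('k1', -0.142), ('rvec', [2.331, -0.229, 0.114]), ('tvec', [-0.531, 0.113, 1.164])]
wrist [('intrinsics', [[296.204, 0.0, 312.499], [0.0, 296.204, 202.173], [0.0, 0.0, 1.0]]), ('k1', -0.047), ('hand_eye', [[0.0, -0.958, -0.287, 0.073], [1.0, 0.0, 0.0, -0.0], [-0.0, -0.287, 0.958, -0.126], [0.0, 0.0, 0.0, 1.0]])]
{'time_s': 0.15, 'joints': [-1.368, 0.412, -0.013, 1.597, 0.006, 1.134, -0.082], 'joint_velocities': [-0.0, -0.002, 0.001, -0.002, -0.002, -0.001, -0.0], 'joint_torque': [0.002, -60.104, 0.683, -29.965, 0.014, 0.008, -0.0], 'position': [0.167, 0.602, 0.248], 'eef_rot': [-0.0, 0.135, 0.991, -0.001], 'contact_force': [-0.801, -0.113, 0.527], 'ft_torque': [0.019, 0.013, 0.014], 'gripper_width': 0.086}
```

View pics/scene0.png

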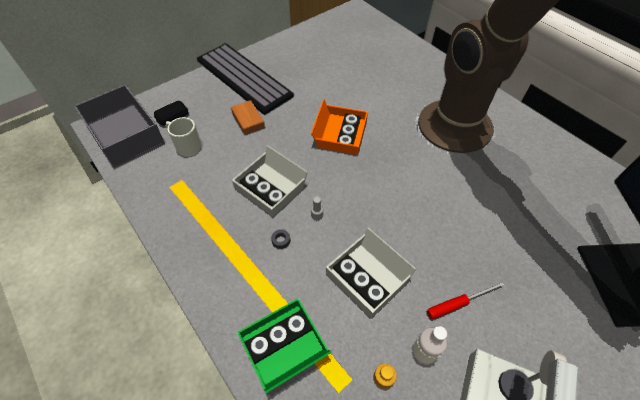

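View pics/side0.png

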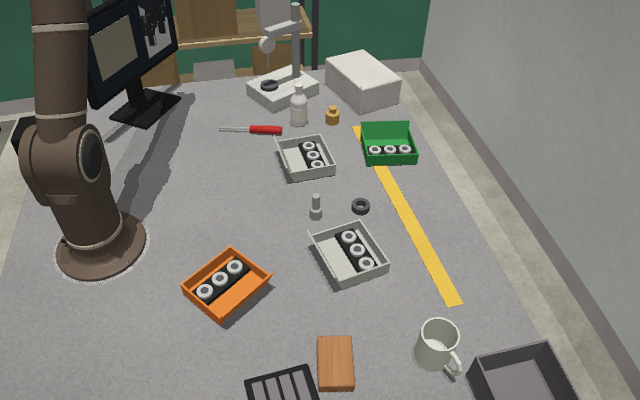

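View pics/wrist0.png

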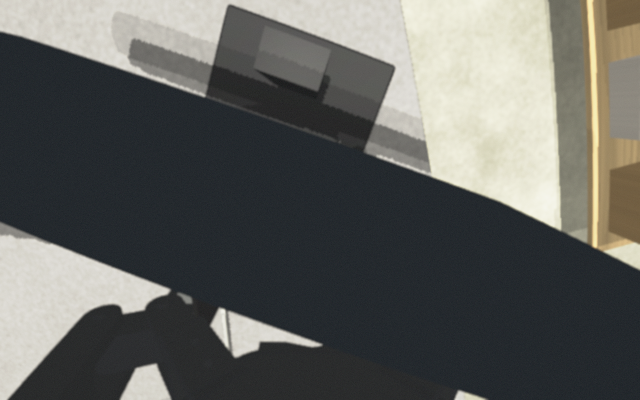

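The scene view shows grey crates at about (370,272), on the robot's left, and (270,182), on its right. The orange crate at (340,127) and the green one at (285,345) are excluded by colour. I'll confirm both grey crates in enlarged crops and read their corners.

```bash
python3 - <<'E'
import cv2,numpy as np
a=cv2.imread('pics/scene0.png');b=cv2.imread('pics/side0.png')
def crop(im,x,y,w,h,f,n):
    c=cv2.resize(im[y:y+h,x:x+w],None,fx=f,fy=f,interpolation=cv2.INTER_CUBIC)
    for i in range(0,w,10):
        cv2.putText(c,str(x+i),(i*f,8),0,.3,(0,0,255),1); cv2.line(c,(i*f,10),(i*f,14),(0,0,255),1)
    for i in range(0,h,10):
        cv2.putText(c,str(y+i),(0,i*f+4),0,.3,(0,0,255),1)
    return c
A=crop(a,322,222,100,100,6,0);cv2.imwrite('pics/c1.png',A)
B=crop(a,225,140,100,100,6,0);cv2.imwrite('pics/c2.png',B)
cv2.imwrite('pics/c3.png',crop(b,265,125,80,65,8,0)); cv2.imwrite('pics/c4.png',crop(b,300,210,100,80,7,0))
E
```

```text
(no output)
```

View pics/c1.png

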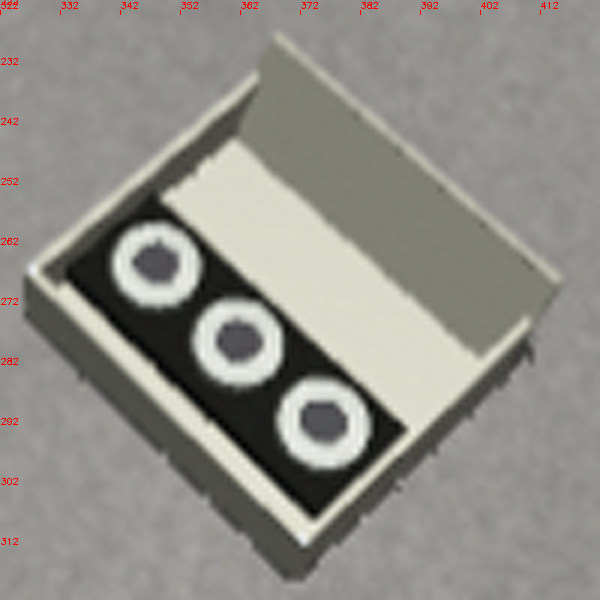

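View pics/c2.png

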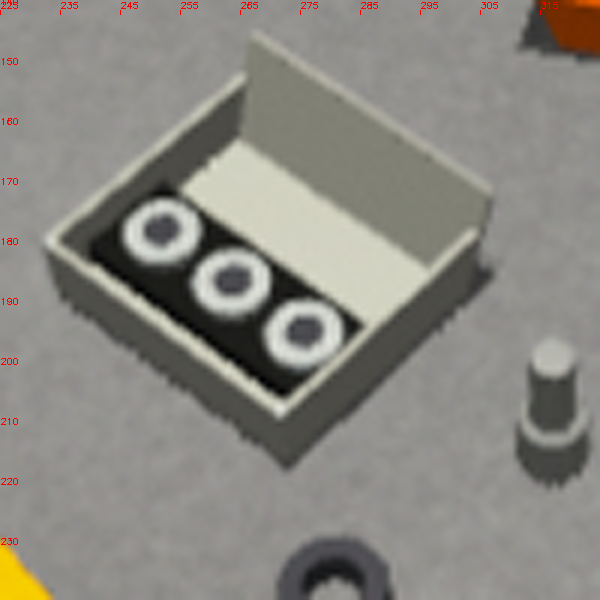

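View pics/c3.png

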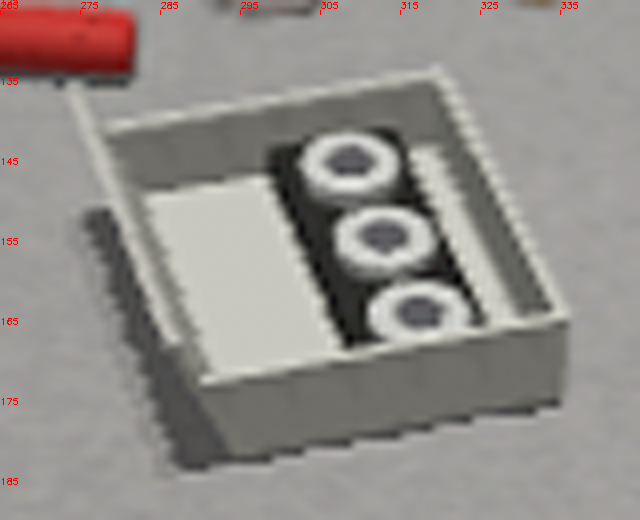

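View pics/c4.png

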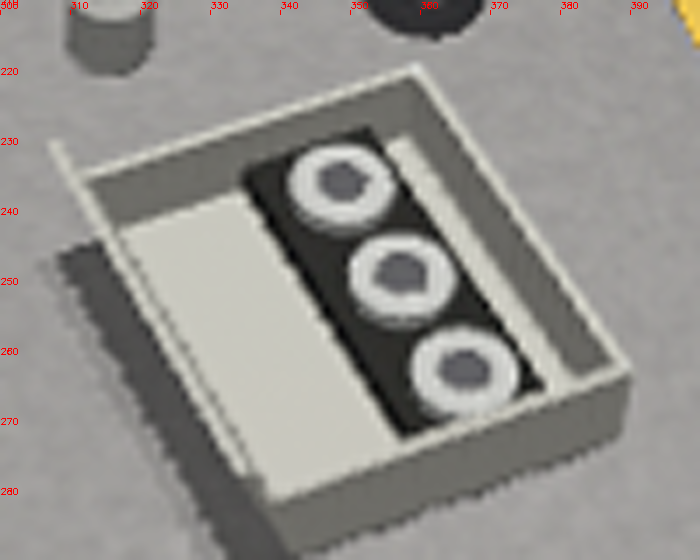

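```bash
cat > crates.py <<'E'
from h import *
import pickle
def fit(pts):
    # pts list of (local xy, world xy); returns origin, yaw
    L=np.array([p[0] for p in pts]);W=np.array([p[1] for p in pts])
    lc=L.mean(0);wc=W.mean(0);l=L-lc;w=W-wc
    th=np.arctan2((l[:,0]*w[:,1]-l[:,1]*w[:,0]).sum(),(l*w).sum())
    R=np.array([[np.cos(th),-np.sin(th)],[np.sin(th),np.cos(th)]])
    o=wc-R@lc; return o,th,(W-(L@R.T+o))*1000
E
python3 - <<'E'
from crates import *
sc=pickle.load(open('scene0.pkl','rb'));si=pickle.load(open('side0.pkl','rb'))
loc=[(.06,-.075),(.06,.075),(-.083,-.075),(-.083,.075)];zs=[.04,.04,.06,.06]
data={'L':{'scene':[(326.6,266.3),(372.4,311.8),(367.8,227.4),(415,268.6)],'side':[(335.4,164.4),(319.6,133.3),(287.2,167.8),(273.4,135.2)]},
'R':{'scene':[(232.6,179.6),(271.5,208.6),(267.1,145.1),(306.6,171.6)],'side':[(389.6,263),(359.3,219),(336.4,279.3),(307.5,230)]}}
for k in data:
    al=[]
    for n,d in(('scene',sc),('side',si)):
        pts=[(l,onz(d,[uv],z)[0,:2]) for l,z,uv in zip(loc,zs,data[k][n])]
        o,th,r=fit(pts);al+=pts
        print(k,n,o.round(4),round(th,4),r.round(1).tolist())
    o,th,r=fit(al);print(k,'both',o.round(4),round(th,4))
for n,d in(('scene',sc),('side',si)):
    h=cv2.cvtColor(d['image'],cv2.COLOR_BGR2HSV); m=cv2.inRange(h,(20,150,150),(32,255,255))
    m=cv2.morphologyEx(m,cv2.MORPH_OPEN,np.ones((3,3)))
    for c in cv2.findContours(m,0,2)[0]:
        if cv2.contourArea(c)>150:
            a=cv2.approxPolyDP(c,3,True).reshape(-1,2); print(n,cv2.contourArea(c)); print(np.c_[a,onz(d,a,0)[:,:2].round(3)])
# bystanders rough
for n,d,l in(('scene',sc,{'plug':(316,214),'ring':(281,242),'orange near':(340,150)}),('side',si,{'plug':(316,216),'ring':(360,210)})):
    for k,v in l.items(): print(n,k,onz(d,[v],0)[0].round(3))
E
```

```text
L scene [0.5661 0.2158] 0.085 [[-2.4, 1.3], [-1.5, -1.1], [1.7, 0.7], [2.2, -0.9]]
L side [0.5651 0.2163] 0.0921 [[-2.5, -0.9], [-1.7, -0.3], [3.3, -0.8], [0.9, 1.9]]
L both [0.5656 0.216 ] 0.0886
R scene [ 0.5999 -0.1517] 0.2141 [[-2.5, 1.5], [-1.3, -1.8], [1.5, 0.9], [2.4, -0.7]]
R side [ 0.5989 -0.1552] 0.225 [[-3.5, 0.1], [-1.5, 0.4], [2.6, -3.1], [2.4, 2.6]]
R both [ 0.5994 -0.1535] 0.2196
scene 314.0
[[3.80e+02 3.65e+02 6.70e-01 3.83e-01]
 [3.77e+02 3.79e+02 6.94e-01 3.99e-01]
 [3.82e+02 3.84e+02 6.92e-01 4.13e-01]
 [3.91e+02 3.84e+02 6.78e-01 4.24e-01]
 [3.94e+02 3.70e+02 6.53e-01 4.08e-01]
 [3.87e+02 3.64e+02 6.57e-01 3.90e-01]]
scene 580.0
[[3.29e+02 3.54e+02 7.43e-01 2.99e-01]
 [3.30e+02 3.59e+02 7.47e-01 3.08e-01]
 [3.19e+02 3.69e+02 7.79e-01 3.10e-01]
 [3.40e+02 3.91e+02 7.70e-01 3.70e-01]
 [3.51e+02 3.78e+02 7.36e-01 3.65e-01]]
scene 2514.5
[[ 1.70e+02  1.86e+02  8.12e-01 -3.29e-01]
 [ 2.67e+02  3.06e+02  7.90e-01  1.27e-01]
 [ 2.75e+02  3.10e+02  7.81e-01  1.47e-01]
 [ 2.86e+02  3.04e+02  7.52e-01  1.50e-01]
 [ 1.85e+02  1.83e+02  7.74e-01 -3.13e-01]
 [ 1.79e+02  1.81e+02  7.84e-01 -3.30e-01]]
side 1998.0
[[ 3.74e+02  1.66e+02  7.51e-01  1.65e-01]
 [ 4.46e+02  3.05e+02  7.73e-01 -3.25e-01]
 [ 4.61e+02  3.03e+02  8.09e-01 -3.27e-01]
 [ 3.86e+02  1.66e+02  7.85e-01  1.59e-01]]
scene plug [ 0.545 -0.004  0.   ]
scene ring [ 0.668  0.008 -0.   ]
scene orange near [ 0.349 -0.141  0.   ]
side plug [ 0.545 -0.    -0.   ]
side ring [ 0.663 -0.001  0.   ]
```

```bash
cat >> h.py <<'E'
from scipy.spatial.transform import Rotation as Ro
def RT(yaw,tilt):
    s,c=np.sin(tilt),np.cos(tilt)
    M=np.array([[-c,0,s],[0,1,0],[-s,0,-c]])
    return Ro.from_euler('z',yaw).as_matrix()@M
def q(R):
    a=Ro.from_matrix(R).as_quat(); return [a[3],a[0],a[1],a[2]]
def corner2tcp(C,R,ahead=.017,half=.011): return np.array(C)-ahead*R[:,2]-half*R[:,0]
def toe_frame(o,th):
    ux=np.array([np.cos(th),np.sin(th),0]); return np.array([o[0],o[1],0])-.06*ux, ux
def wallpt(s,phi,clear=0.):
    a=s*np.array([-.358,.934])+(.004+clear)*np.array([.934,.358])
    c,sn=np.cos(phi),np.sin(phi); return np.array([c*a[0]-sn*a[1], sn*a[0]+c*a[1]])
def wpt(o,th,s,phi,clear=0.):
    t,ux=toe_frame(o,th); a=wallpt(s,phi,clear); return t+ux*a[0]+np.array([0,0,a[1]])
E
python3 - <<'E'
from crates import *
sc=pickle.load(open('scene0.pkl','rb'));si=pickle.load(open('side0.pkl','rb'))
print('driver scene',onz(sc,[(430,313),(466,300),(502,286)],.01).round(3).tolist())
print('driver side',onz(si,[(282,130),(250,129),(220,128)],.01).round(3).tolist())
print('cleaner',onz(si,[(299,124)],0).round(3),onz(sc,[(427,360)],0).round(3))
for o,th in(((.5656,.216),.0886),((.5994,-.1535),.2196)):
    R=RT(th,np.radians(15))
    for s,phi,cl in((.058,0,.06),(.058,0,.004),(.052,np.radians(30),0),(.046,np.radians(68),0)):
        C=wpt(o,th,s,phi,cl); p=corner2tcp(C,R); j=inverse_kinematics(p.tolist(),q(R)); print(C.round(3),p.round(3),None if j is None else np.round(j,2))
E
```

```text
driver scene [[0.507, 0.37, 0.01], [0.418, 0.399, 0.01], [0.325, 0.427, 0.01]]
driver side [[0.514, 0.375, 0.01], [0.416, 0.399, 0.01], [0.324, 0.423, 0.01]]
cleaner [[0.574 0.411 0.   ]] [[0.583 0.436 0.   ]]
[0.545 0.214 0.077] [0.551 0.215 0.096] [-0.62  0.43  0.14  2.04  0.11  0.44  1.06]
[0.493 0.21  0.057] [0.499 0.21  0.076] [-0.67  0.4   0.13  2.16  0.19  0.35  0.93]
[0.468 0.207 0.036] [0.474 0.208 0.055] [-0.7   0.41  0.13  2.23  0.25  0.28  0.84]
[0.46  0.207 0.005] [0.466 0.207 0.024] [-0.71  0.47  0.14  2.26  0.32  0.19  0.76]
[ 0.579 -0.158  0.077] [ 0.585 -0.157  0.096] [ 0.05  0.46  0.26  1.99 -0.49  0.51  2.46]
[ 0.528 -0.169  0.057] [ 0.534 -0.168  0.076] [ 0.12  0.44  0.21  2.11 -0.55  0.43  2.58]
[ 0.504 -0.175  0.036] [ 0.51  -0.173  0.055] [ 0.28  0.45  0.05  2.15 -0.47  0.35  2.54]
[ 0.496 -0.177  0.005] [ 0.502 -0.175  0.024] [ 0.46  0.51 -0.17  2.17 -0.22  0.25  2.33]
```

```bash
cat > tip.py <<'E'
from crates import *
import sys
def tip(tag,o,th,tilt=np.radians(12)):
    R=RT(th,tilt); Q=q(R); T=lambda s,phi,cl=0:corner2tcp(wpt(o,th,s,phi,cl),R)
    lg=lambda n:print(n,'t',round(state()['time_s'],2),'F',np.round(state()['contact_force'],1),'p',np.round(state()['position'],4))
    a=T(.058,0,.006)
    goto((a+[0,0,.07]).tolist(),Q); lg('above')
    print(servo_line(a.tolist(),v=.12,stop_force=12)); lg('in')
    dg=[10,20,30,40,50,60]
    S=lambda d:.058-.012*d/68
    for d in dg:
        servo_line(T(S(d),np.radians(d)).tolist(),v=.07)
        if d in(10,20,40): lg(d)
        if d in(30,): cv2.imwrite(f'pics/tip{tag}_{d}.png',get_image('scene')['image'])
    f=T(.046,np.radians(68)); f[2]-=.004
    print('stop',servo_line(f.tolist(),v=.03,stop_force=8)); lg('end')
    d=cam('scene'); cv2.imwrite(f'pics/tip{tag}_scene.png',d['image']); pickle.dump(d,open(f'tip{tag}.pkl','wb'))
    cv2.imwrite(f'pics/tip{tag}_side.png',cam('side')['image'])
    return T,S,a,Q
E
python3 - <<'E'
from tip import *
move_gripper(0.0,20); print(state()['time_s'],state()['gripper_width'])
tip('L',(.5656,.216),.0886)
E
```

```text
0.9167 -0.00012818448858341444
above t 2.82 F [ 0.3  0.8 -0.5] p [0.5016 0.2115 0.1469]
False
in t 3.55 F [ 0.4 -0.8 -0.5] p [0.502  0.2107 0.077 ]
10 t 3.92 F [ 2.  -0.3  5.8] p [0.4883 0.2098 0.0701]
20 t 4.22 F [2.4 0.8 4.9] p [0.481  0.2089 0.0631]
40 t 4.83 F [ 1.  -0.1  4.8] p [0.4706 0.2074 0.0472]
stop True
end t 5.72 F [-3.6 -1.5 12.3] p [0.4673 0.2074 0.0223]
```

View pics/tipL_scene.png

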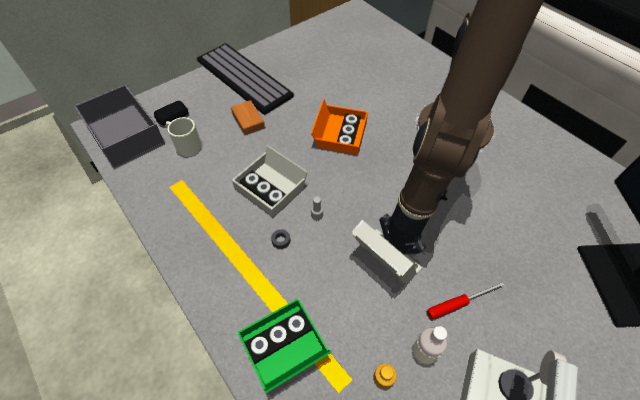

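View pics/tipL_side.png

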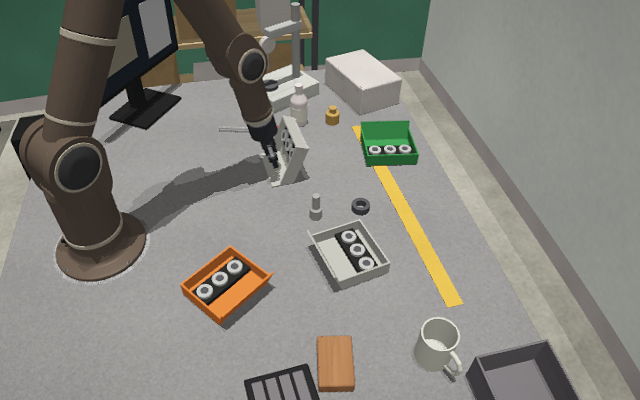

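```bash
python3 - <<'E'
import cv2,numpy as np
a=cv2.imread('pics/tipL_scene.png')[205:305,335:435];b=cv2.imread('pics/tipL_side.png')[105:195,245:325]
a=cv2.resize(a,(400,400),interpolation=2);b=cv2.resize(b,(355,400),interpolation=2)
cv2.imwrite('pics/tl.png',np.hstack([a,b]))
E
```

```text
(no output)
```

View pics/tl.png

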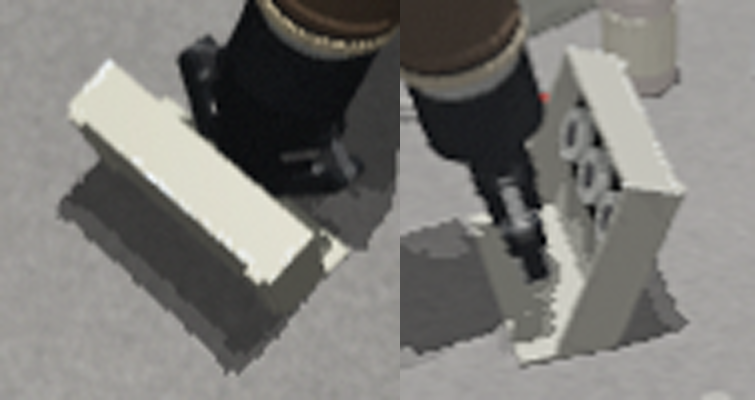

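```bash
cat > und.py <<'E'
from crates import *
def und(tag,o,th,phi=np.radians(67.5),dx=0):
    d=pickle.load(open(f'tip{tag}.pkl','rb')); R,t=ext(d); c=-R.T@t
    toe,ux=toe_frame(o,th); toe=toe+dx*ux; uy=np.array([-ux[1],ux[0],0])
    P=lambda a,y: toe+ux*a*np.cos(phi)+uy*y+np.array([0,0,a*np.sin(phi)])
    n=ux*np.sin(phi)-np.array([0,0,np.cos(phi)]); v=c-P(.06,0); print('cam',c.round(2),'incidence cos',(n@v/np.linalg.norm(v)).round(3))
    uv=proj(d,[P(0,.075),P(0,-.075),P(.12,-.075),P(.12,.075)]).astype(np.float32); print(uv.round(1).tolist())
    H=cv2.getPerspectiveTransform(uv,np.float32([[0,480],[600,480],[600,0],[0,0]]))
    w=cv2.warpPerspective(d['image'],H,(600,480),flags=cv2.INTER_CUBIC)
    w=cv2.normalize(w,None,0,255,cv2.NORM_MINMAX); cv2.imwrite(f'pics/und{tag}{int(1000*dx)}.png',w)
E
python3 -c "
from und import *
und('L',(.5656,.216),.0886)
"
```

```text
cam [0.9  0.46 0.91] incidence cos 0.036
[[404.8999938964844, 284.8999938964844], [359.5, 244.10000610351562], [349.79998779296875, 232.89999389648438], [400.20001220703125, 278.0]]
```

```bash
python3 -c "
from crates import *
for n in('scene','side'):
    d=pickle.load(open(n+'0.pkl','rb')); R,t=ext(d); c=-R.T@t
    for o,th in(((.5656,.216),.0886),((.5994,-.1535),.2196)):
        toe,ux=toe_frame(o,th); phi=np.radians(68)
        nn=ux*np.sin(phi)-np.array([0,0,np.cos(phi)])
        for y in(-.075,.075):
          p=toe+.04*np.array([0,0,1])+y*np.array([-ux[1],ux[0],0]); v=c-p; print(n,c.round(2),y,np.degrees(np.arcsin(nn@v/np.linalg.norm(v))).round(1))
"
python3 - <<'E'
import cv2,numpy as np
a=cv2.imread('pics/tipL_scene.png')[220:300,340:420]
a=cv2.resize(a,(720,720)[:2],interpolation=cv2.INTER_CUBIC)[:590]
a=np.clip(a.astype(float)*1.5,0,255).astype('uint8'); cv2.imwrite('pics/tl2.png',a)
E
```

```text
scene [0.9  0.46 0.91] -0.075 3.3
scene [0.9  0.46 0.91] 0.075 3.4
scene [0.9  0.46 0.91] -0.075 6.1
scene [0.9  0.46 0.91] 0.075 6.5
side [ 0.36 -0.85  0.9 ] -0.075 -24.5
side [ 0.36 -0.85  0.9 ] 0.075 -22.4
side [ 0.36 -0.85  0.9 ] -0.075 -35.7
side [ 0.36 -0.85  0.9 ] 0.075 -32.8
```

View pics/tl2.png

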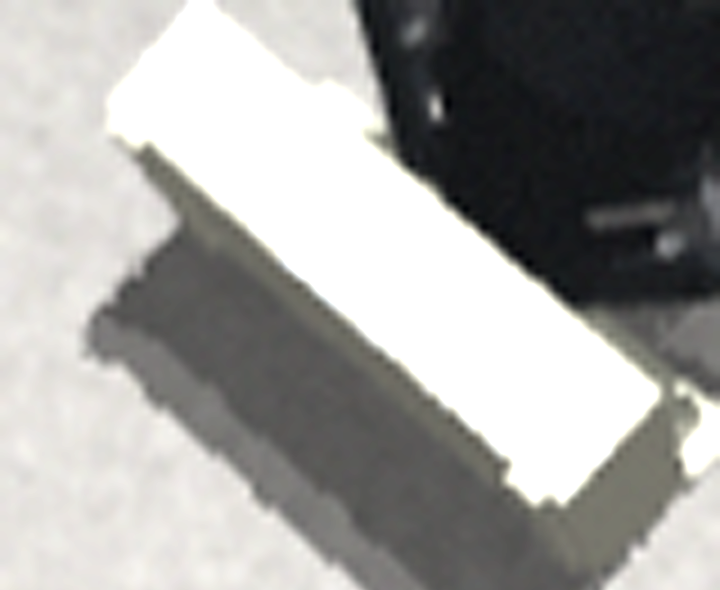

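The enlarged strip of underside, from (355,237) to (397,275) in the scene view, is an even olive with no dark mark. The left crate looks plain, but the view is grazing, so I'll compare it with the right one. I'll hold this crate, let it down, then tip the right one.

```bash
cat >> tip.py <<'E'
def down(o,th,hold=.7,tilt=np.radians(12)):
    R=RT(th,tilt); Q=q(R); T=lambda s,phi,cl=0:corner2tcp(wpt(o,th,s,phi,cl),R); S=lambda d:.058-.012*d/68
    sleep(hold)
    for d in(60,50,40,30,20,10,0): servo_line(T(S(d),np.radians(d)).tolist(),v=.07)
    a=T(.058,0,.012); servo_line(a.tolist(),v=.1); servo_line((a+[0,0,.07]).tolist(),v=.2)
    print('t',state()['time_s'],np.round(state()['contact_force'],1))
E
python3 - <<'E'
from tip import *
down((.5656,.216),.0886)
d=cam('scene'); cv2.imwrite('pics/sceneA.png',d['image'])
tip('R',(.5994,-.1535),.2196)
E
python3 - <<'E'
import cv2,numpy as np
a=cv2.imread('pics/tipR_scene.png')[120:220,230:330]
a=cv2.resize(a,(400,400),interpolation=cv2.INTER_CUBIC)
b=cv2.imread('pics/tipR_side.png')[190:290,260:360]; b=cv2.resize(b,(400,400),interpolation=2)
cv2.imwrite('pics/tr2.png',np.hstack([np.clip(a.astype(float)*1.5,0,255).astype('uint8'),b]))
E
```

```text
t 9.25 [-0.5 -0.4  0.4]
above t 10.72 F [0.4 0.8 0.2] p [ 0.5369 -0.1661  0.1462]
False
in t 11.45 F [ 0.1  0.8 -0.4] p [ 0.5372 -0.1674  0.0771]
10 t 11.82 F [1.7 0.5 5.9] p [ 0.5236 -0.1709  0.07  ]
20 t 12.12 F [2.6 0.6 4.1] p [ 0.5165 -0.1725  0.0631]
40 t 12.73 F [0.4 0.9 5.1] p [ 0.5063 -0.1741  0.0472]
stop True
end t 13.62 F [-2.8  1.  10. ] p [ 0.5032 -0.1752  0.0223]
```

View pics/tr2.png

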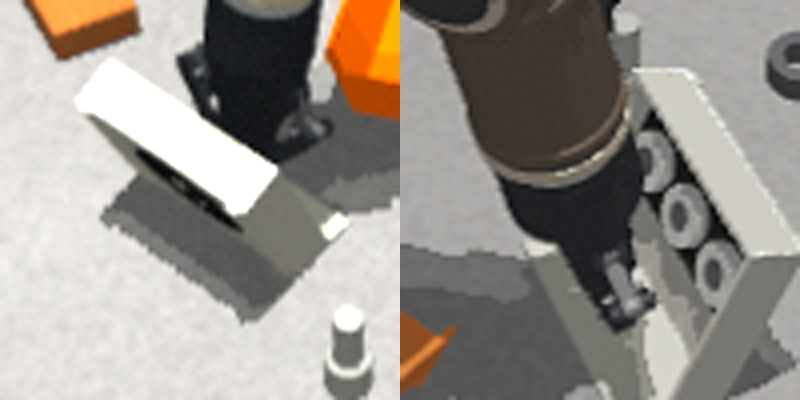

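View pics/tipR_scene.png

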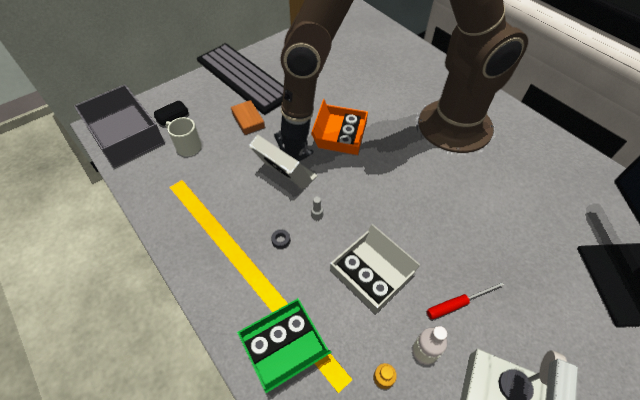

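The right crate's underside shows a foreshortened dark ring with a light tick at about (277,166) in the scene view, so the right crate is the stamped one. The left crate's strip was clean and it is flat again at about (375,268). I'll hold, let this one down and re-measure.

```bash
python3 - <<'E'
from tip import *
down((.5994,-.1535),.2196)
s=np.array(state()['position']); servo_line((s+[-.10,-.02,.12]).tolist(),v=.25)
for n in('scene','side'):
    d=cam(n); cv2.imwrite(f'pics/{n}B.png',d['image']); pickle.dump(d,open(f'{n}B.pkl','wb'))
print(state()['time_s'],state()['position'])
def crop(im,x,y,w,h,f):
    c=cv2.resize(im[y:y+h,x:x+w],None,fx=f,fy=f,interpolation=cv2.INTER_CUBIC)
    for i in range(0,w,10):
        cv2.putText(c,str(x+i),(i*f,8),0,.3,(0,0,255),1); cv2.line(c,(i*f,10),(i*f,14),(0,0,255),1)
        cv2.putText(c,str(y+i),(0,i*f+4),0,.3,(0,0,255),1)
    return c
a=cv2.imread('pics/sceneB.png');b=cv2.imread('pics/sideB.png')
cv2.imwrite('pics/b1.png',crop(a,225,130,100,100,6));cv2.imwrite('pics/b2.png',crop(b,295,210,100,80,7))
E
```

```text
t 17.15 [ 0.3 -0.6 -0.6]
18.0333 [ 0.44212433 -0.18555462  0.2674807 ]
```

View pics/b1.png

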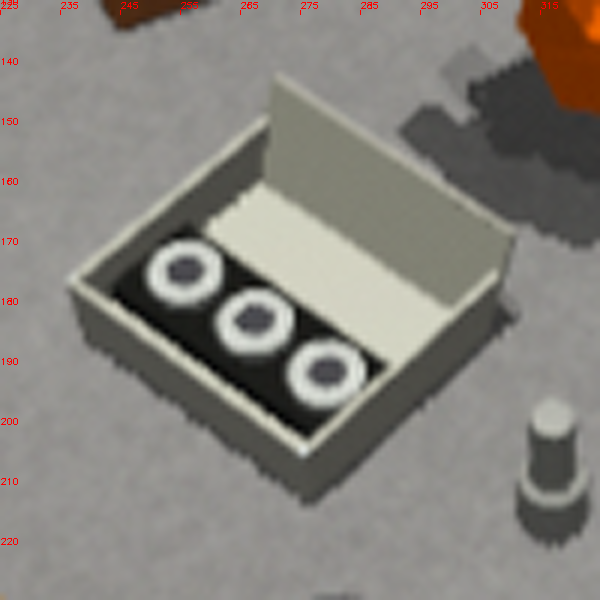

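View pics/b2.png

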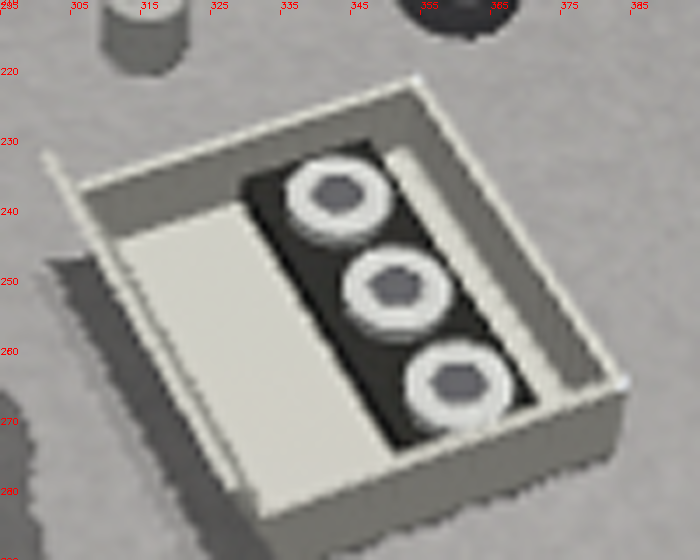

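View pics/sideB.png

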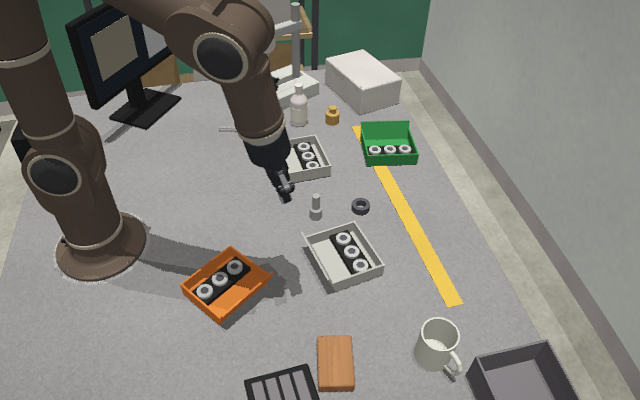

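```bash
python3 - <<'E'
from crates import *
sc=pickle.load(open('sceneB.pkl','rb'));si=pickle.load(open('sideB.pkl','rb'))
loc=[(.06,-.075),(.06,.075),(-.083,-.075),(-.083,.075)];zs=[.04,.04,.06,.06]
D={'scene':[(236.3,176.3),(275.3,205.1),(270.9,141.9),(310.3,168.9)],'side':[(384,264.1),(354,221),(328.1,279.3),(301.3,231.3)]}
al=[]
for n,d in(('scene',sc),('side',si)):
    pts=[(l,onz(d,[uv],z)[0,:2]) for l,z,uv in zip(loc,zs,D[n])]
    o,th,r=fit(pts);al+=pts; print(n,o.round(4),round(th,4),r.round(1).tolist())
    print('far pts',[onz(d,[uv],.04)[0,:2].round(4).tolist() for uv in D[n][:2]])
o,th,r=fit(al);print('both',o.round(4),round(th,4))
# tape edges: threshold half-yellow, fit lines
for n,d in(('scene',sc),('side',si)):
    h=cv2.cvtColor(d['image'],cv2.COLOR_BGR2HSV); m=cv2.inRange(h,(18,100,100),(35,255,255))
    ys,xs=np.nonzero(m); P=onz(d,np.c_[xs,ys],0)
    k=(abs(P[:,0]-.78)<.05)&(P[:,1]>-.3)&(P[:,1]<.1); P=P[k]
    b=np.floor(P[:,1]/.02).astype(int); E=[]
    for i in np.unique(b):
        p=P[b==i]; 
        if len(p)>10:E.append((p[:,1].mean(),p[:,0].min(),p[:,0].max(),p[:,0].mean()))
    E=np.array(E); c=np.polyfit(E[:,0],E[:,3],1); print(n,'centre',c.round(4),'near',np.polyfit(E[:,0],E[:,1],1).round(4),'far',np.polyfit(E[:,0],E[:,2],1).round(4))
E
```

```text
scene [ 0.5857 -0.1547] 0.2067 [[-1.8, 1.4], [-1.7, -1.5], [0.9, -0.1], [2.6, 0.3]]
far pts [[0.6581, -0.2143], [0.6273, -0.0705]]
side [ 0.5838 -0.156 ] 0.2132 [[-1.2, 1.2], [-2.0, -2.4], [1.3, 0.3], [1.8, 0.9]]
far pts [[0.6572, -0.2154], [0.6246, -0.0724]]
both [ 0.5848 -0.1553] 0.21
scene centre [-0.057   0.7771] near [-0.057   0.7562] far [-0.0578  0.7977]
side centre [-0.0553  0.7748] near [-0.0556  0.7547] far [-0.0545  0.7951]
```

```bash
cat > push.py <<'E'
from crates import *
def P(o,th,lx=-.021,z=.013,ahead=.008,ly=0.):
    # TCP for vertical tool whose finger centre is at local (lx,ly) of crate pose (o,th)
    c,s=np.cos(th),np.sin(th)
    return [o[0]+c*lx-s*ly,o[1]+s*lx+c*ly,z+ahead]
E
python3 - <<'E'
from push import *
o=np.array([.5848,-.1553]);th=.21; o2=np.array([.7245,-.1534]);th2=.056
for k in(0,.25,.5,.75,1):
    oo=o+(o2-o)*k;t=th+(th2-th)*k
    j=inverse_kinematics(P(oo,t),q(RT(t,0))); print(None if j is None else np.round(j,2))
move_gripper(.06)
goto(P(o,th,-.033,.10),q(RT(th,0))); print(state()['time_s'],state()['gripper_width'])
servo_line(P(o,th,-.033,.035),v=.15)
print('floor',servo_line(P(o,th,-.033,.0),v=.03,stop_force=3)); s=state(); print(s['time_s'],np.round(s['position'],4),np.round(s['contact_force'],1))
for n in('scene','side'):
    d=cam(n); cv2.imwrite(f'pics/{n}C.png',d['image'])
cv2.imwrite('pics/cc.png',np.hstack([cv2.resize(cv2.imread('pics/sceneC.png')[120:240,220:340],(400,400)),cv2.resize(cv2.imread('pics/sideC.png')[190:310,280:400],(400,400))]))
E
```

```text
[ 0.01  0.64  0.24  1.88 -0.24  0.65  2.19]
[ 0.    0.68  0.25  1.8  -0.24  0.69  2.13]
[-0.    0.72  0.25  1.71 -0.25  0.74  2.08]
[-0.01  0.77  0.26  1.62 -0.25  0.79  2.02]
[-0.02  0.81  0.26  1.52 -0.26  0.85  1.97]
19.4417 0.05973762489754949
floor True
20.8 [ 0.5524 -0.1621  0.02  ] [-2.4  0.7  8.8]
```

View pics/cc.png

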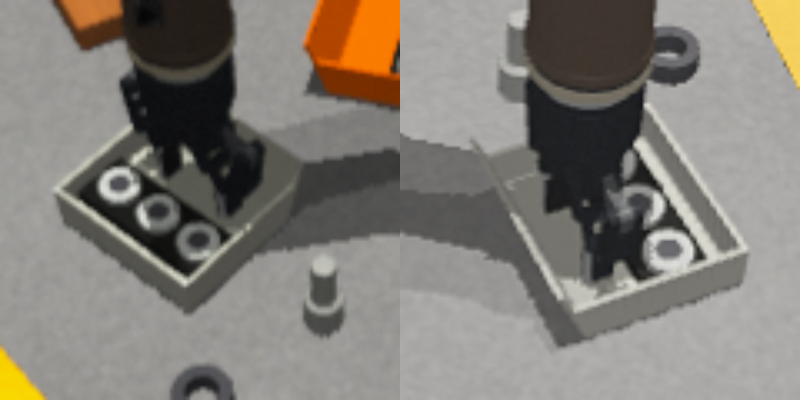

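Both fingertips are inside on the crate floor, touching at TCP z = 0.020, so the tips are 12 mm ahead. I'll raise them 5 mm and push against the nest face, turning gradually to the tape's angle.

```bash
python3 - <<'E'
from push import *
o=np.array([.5848,-.1553]);th=.21; o2=np.array([.7245,-.1534]);th2=.056; A=.012
servo_line(P(o,th,-.033,.013,A),v=.05)
servo_line(P(o,th,-.023,.013,A),v=.05)
for k in(.1,.3,.5,.7,.85):
    oo=o+(o2-o)*k;t=th+(th2-th)*min(1,k/.85)
    print(k,servo_line(P(oo,t,-.021,.013,A),v=.06,frame=q(RT(t,0)),stop_force=25),np.round(state()['contact_force'],1),np.round(state()['ft_torque'],2))
print(state()['time_s'],np.round(state()['position'],4))
for n in('scene','side'):
    d=cam(n); cv2.imwrite(f'pics/{n}D.png',d['image']); pickle.dump(d,open(f'{n}D.pkl','wb'))
def crop(im,x,y,w,h,f):
    c=cv2.resize(im[y:y+h,x:x+w],None,fx=f,fy=f,interpolation=cv2.INTER_CUBIC)
    for i in range(0,w,10):
        cv2.putText(c,str(x+i),(i*f,8),0,.3,(0,0,255),1); cv2.line(c,(i*f,10),(i*f,14),(0,0,255),1)
        cv2.putText(c,str(y+i),(0,i*f+4),0,.3,(0,0,255),1)
    return c
a=cv2.imread('pics/sceneD.png');b=cv2.imread('pics/sideD.png')
cv2.imwrite('pics/d1.png',crop(a,180,160,100,100,6));cv2.imwrite('pics/d2.png',crop(b,350,200,100,100,6))
E
```

```text
0.1 False [ 0.2 -0.2  0.4] [-0.02 -0.02  0.  ]
0.3 False [-0.3 -0.2  0.7] [ 0.02 -0.    0.03]
0.5 False [-0.6  0.  -0.8] [-0.03  0.06  0.02]
0.7 False [-0.4 -0.5 -0. ] [-0.03  0.05 -0.01]
0.85 False [ 0.5  0.3 -1. ] [-0.01  0.03  0.02]
24.275 [ 0.6829 -0.1548  0.0249]
```

View pics/d1.png

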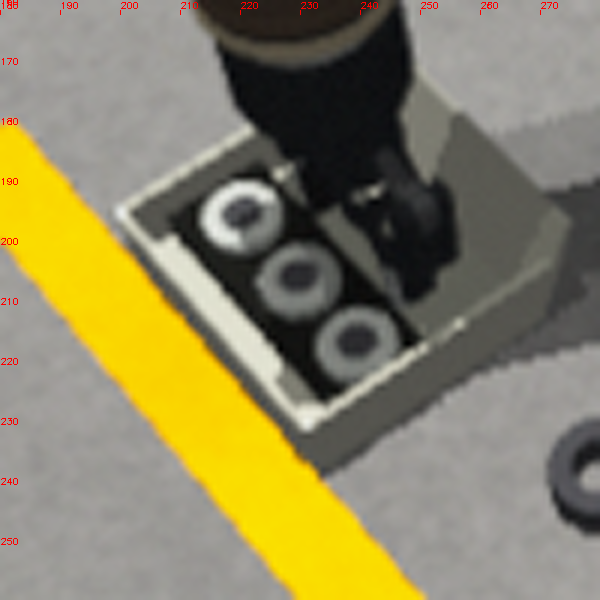

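View pics/d2.png

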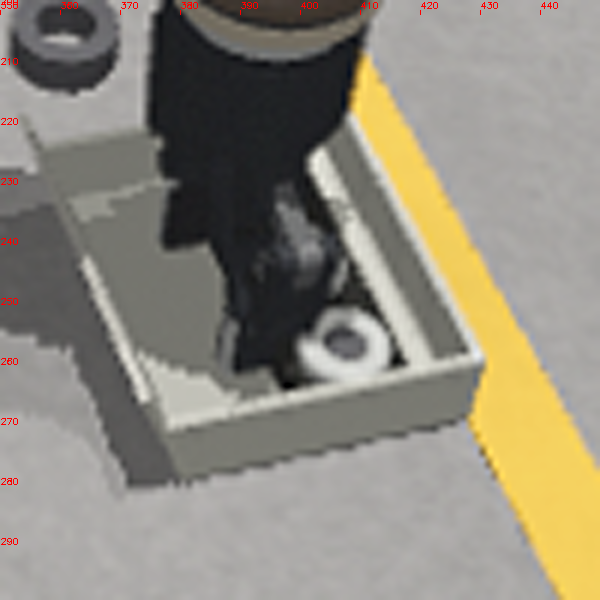

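```bash
python3 - <<'E'
from push import *
sc=pickle.load(open('sceneD.pkl','rb'));si=pickle.load(open('sideD.pkl','rb'))
tape={'scene':(-.057,.7771),'side':(-.0553,.7748)}
for n,d,l in(('scene',sc,[('FLtop',(230.4,230.8),.04),('FRtop',(200,195),.04),('FLbot',(233.3,239.6),0)]),('side',si,[('FRtop',(430,258.8),.04),('FRbot',(428.3,269.9),0)])):
    for k,uv,z in l:
        p=onz(d,[uv],z)[0]; c=tape[n]; print(n,k,p.round(4),'from tape centre mm',round(1000*(p[0]-c[0]*p[1]-c[1]),1))
E
```

```text
scene FLtop [ 0.7597 -0.075   0.04  ] from tape centre mm -21.6
scene FRtop [ 0.7668 -0.219   0.04  ] from tape centre mm -22.7
scene FLbot [ 0.7609 -0.0724  0.    ] from tape centre mm -20.3
side FRtop [ 0.7663 -0.2218  0.04  ] from tape centre mm -20.7
side FRbot [ 0.7692 -0.2236  0.    ] from tape centre mm -17.9
```

The crate lies parallel to the tape and its far edge is about 20 mm short of the tape's centre, with both views agreeing to about 2 mm. I'll push 20 mm more, retract and check.

```bash
python3 - <<'E'
from push import *
p=np.array(state()['position']); u=np.array([np.cos(.056),np.sin(.056),0])
print(servo_line((p+.020*u).tolist(),v=.04,stop_force=25)); sleep(.2)
p=np.array(state()['position']); print(p.round(4))
servo_line((p-.008*u).tolist(),v=.05); servo_line((p-.008*u+[0,0,.12]).tolist(),v=.15)
servo_line((p-.22*u+[0,0,.20]).tolist(),v=.25)
print(state()['time_s'])
for n in('scene','side'):
    d=cam(n); cv2.imwrite(f'pics/{n}E.png',d['image']); pickle.dump(d,open(f'{n}E.pkl','wb'))
def crop(im,x,y,w,h,f):
    c=cv2.resize(im[y:y+h,x:x+w],None,fx=f,fy=f,interpolation=cv2.INTER_CUBIC)
    for i in range(0,w,10):
        cv2.putText(c,str(x+i),(i*f,8),0,.3,(0,0,255),1); cv2.line(c,(i*f,10),(i*f,14),(0,0,255),1)
        cv2.putText(c,str(y+i),(0,i*f+4),0,.3,(0,0,255),1)
    return c
a=cv2.imread('pics/sceneE.png');b=cv2.imread('pics/sideE.png')
cv2.imwrite('pics/e1.png',crop(a,180,160,100,100,6));cv2.imwrite('pics/e2.png',crop(b,360,200,100,100,6))
E
```

```text
False
[ 0.703  -0.1535  0.0252]
27.5333
```

View pics/e1.png

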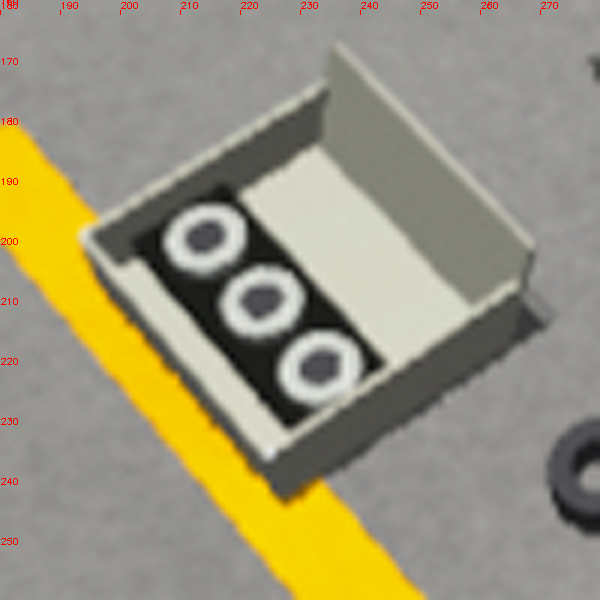

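View pics/e2.png

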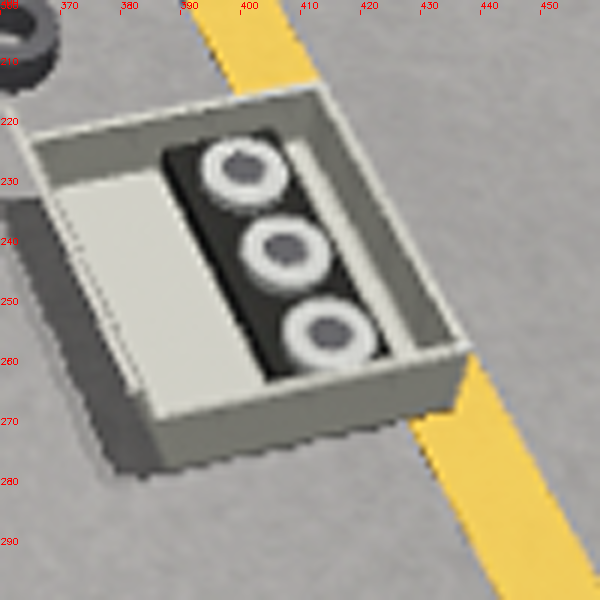

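View pics/sceneE.png

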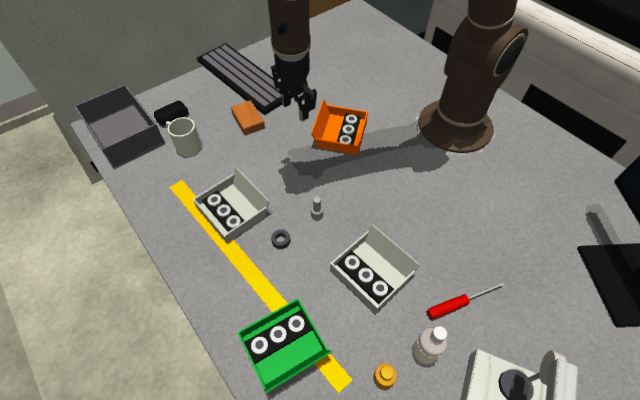

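```bash
python3 - <<'E'
from push import *
sc=pickle.load(open('sceneE.pkl','rb'));si=pickle.load(open('sideE.pkl','rb'))
tape={'scene':(-.057,.7771),'side':(-.0553,.7748)}
for n,d,l in(('scene',sc,[('FLtop',(224.6,235.4),.04),('FRtop',(193.3,198.8),.04),('FLbot',(227.6,243.3),0)]),('side',si,[('FLtop',(413.3,214.3),.04),('FRtop',(437.8,257.6),.04),('FRbot',(434.9,268.3),0)])):
    for k,uv,z in l:
        p=onz(d,[uv],z)[0]; c=tape[n]; print(n,k,p.round(4),'from tape centre mm',round(1000*(p[0]-c[0]*p[1]-c[1]),1))
a=cv2.imread('pics/scene0.png');b=cv2.imread('pics/sceneE.png')
print([ (cv2.boundingRect(c)) for c in cv2.findContours((cv2.absdiff(a,b).max(2)>50).astype('uint8'),0,2)[0] if cv2.contourArea(c)>20])
E
```

```text
scene FLtop [ 0.7779 -0.0724  0.04  ] from tape centre mm -3.4
scene FRtop [ 0.7867 -0.2189  0.04  ] from tape centre mm -2.9
scene FLbot [ 0.778 -0.072  0.   ] from tape centre mm -3.2
side FLtop [ 0.7768 -0.0784  0.04  ] from tape centre mm -2.3
side FRtop [ 0.7856 -0.2221  0.04  ] from tape centre mm -1.5
side FRbot [ 0.7865 -0.2223  0.    ] from tape centre mm -0.6
[(326, 252, 68, 67), (359, 242, 47, 39), (449, 148, 191, 204), (462, 139, 20, 11), (193, 132, 256, 112), (422, 123, 26, 25), (283, 100, 8, 7), (274, 81, 14, 13), (507, 43, 20, 36), (501, 0, 51, 40), (469, 0, 26, 24), (268, 0, 49, 121)]
```

```bash
python3 -c "
from h import *
print(np.round(state()['contact_force'],1),state()['time_s']); finish_job()"
```

```text
[ 0.6 -0.6  0.4] 27.6333
the job is handed in; nothing more can be done
```

I handed the job in at 27.6 s. Both crates were tipped and let down in the order asked, and the stamped crate's far edge stands on the yellow tape.

- **Tipping:** With the fingers shut, I tipped the left crate and then the right one until the front lay on the bench. I held each for at least 0.7 s and let it down slowly by following it back.
- **Which crate is stamped:** The right one. Its underside showed the dark ring with a tick. The scene camera saw the left crate's underside only at a grazing angle (about 3 degrees), but the strip was evenly coloured with no dark mark.
- **Pushing:** With two open fingertips against the nest inside the crate, I pushed it about 14 cm and turned it to the tape's angle.

**Last checks, from two views after retracting:**
- The corner points along the stamped crate's far edge read 0.6 to 3.4 mm short of the tape's centre line. The tape reaches 20 mm either side of that line. The two cameras differ by about 2 mm, within their calibration.
- The plain crate is flat and has shifted by roughly 1 to 2 cm.
- In the scene view, no bystander looks moved or toppled.
- At hand-in the gripper was clear of everything and the force reading was about zero.
- No check failed.

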